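# Index the sample carousel to its next hole

### The arm

A 7-joint arm with a two-finger parallel gripper is mounted at the origin on the work surface. World frame = base frame: x ahead of the robot, y to its left, z up, the work surface at z = 0. Lengths are in m, angles in rad, forces in N, time in s.
With the tool pointing down it reaches from about 0.4 to 0.875 m from the base axis. Payload 19.3 kg.
Tool frame: the origin (TCP) lies at the very end of the fingers, on their centre line; the grasp point (between the pads) lies bot.pinch_z behind it (bot.pinch_z is the distance from the TCP to the grasp point, in m); z points along the fingers, y is the line along which they close (so a half turn about z gives the same grasp; the last joint's range is limited). The gripper opens to 85 mm and grips with 20 to 120 N. Pads are 22 mm wide; open, the fingers measure 114 mm over their backs; the gripper's body (76 mm by 85 mm) begins 54 mm behind the grasp point. The pads swing forward as they close: fully open they stand 13 mm farther back than shut.
Start: joints at [1.149, 0.521, -0.036, 1.599, 0.021, 1.021, -0.113], TCP at [0.215, -0.587, 0.198] pointing down, gripper open.
Joint ranges: [-2.91, 2.91], [-0.3, 2.13], [-1.5, 1.42], [0.17, 2.43], [-1.26, 4.41], [0.16, 1.93], [-2.52, 2.52]. Speed limits (rad/s): [1.89, 1.89, 2.39, 2.39, 3.01, 3.01, 3.01].

### API

Orientations are given as [roll, pitch, yaw] about the fixed x, y, z axes, in that order (R = Rz(yaw) Ry(pitch) Rx(roll)).
In Python, from workcell import bot, grab_frame, ticket gives the robot as it stands.
- The arm moves only by the tool arm_command, never from a script. Its argument "commands" is a list of rows, each a list of 3 entries, a list of its own where there are three numbers: the shift along the world's x, y, z in mm, then the turn about the world's z in rad, then the gripper command: -1 is fully open, 1 is shut, values between are in proportion. In form: [[[tx, ty, tz], roll, fingers], ...]. A call has 1 to 20 rows; each row shifts and turns the commanded pose from where the row before left it; what a row does not reach is not made up. A row lasts 1/10 s, in which the tool goes at most 50 mm and 8.59 degrees, less where a joint would pass 70% of its speed; a pose out of reach is approached as far as the arm can. A call with a gripper value outside its range is refused whole. The fingers move at their own pace and stop on an object; "newtons" is the grip in N (left out, the last holds). Time passes only in rows, so rows that do not move let the fingers close. It gives the time, the measured TCP pose, the force, the opening and the grip force at its end, in the units of the state.
- bot.observe(): the state, without advancing time (a new reading comes with each control period).
- grab_frame(name): name is "side" or "top" or "wrist"; returns a dict with "image" (420x560x3 uint8, red, green, blue), "vertical_fov" (degrees; the focal length in pixels is half the picture's height over the tangent of half this angle, whatever the lens; pixels are square), "cx", "cy" (the principal point, pixels), "k1" (the pictures are not rectified: a ray, as slopes to the right and down, at radius r is drawn at 1 + k1 r^2 times it, then the intrinsics apply), "R" (3x3) and "t" (3): a world point X has camera coordinates R X + t. Camera axes: x right, y down, z forward; pixel columns grow to the right and rows downward; lengths in m; the calibration is good to about 2 mm. A picture is of the moment at which its call begins. There is no depth.
- ticket.job_done(): hands the job in; it is judged then, once.
The state is a dict: "clock": time; "qpos": joint angles; "qd": joint speeds; "joint_efforts": joint torques, N m; "position": TCP position; "tool_rot": TCP orientation; "force": force on the tool from outside, world axes, zero at the start; "moment": the same for the moment, N m; "grip_width": finger opening in m; "finger_force": force on a finger pad.
Only numpy, scipy, OpenCV 4.12 (cv2) and the standard library are available. Lean on these libraries where they do the work, as an engineer would, in place of code of your own. Each camera call takes 0.05 s, during which the arm holds its last target. There are 200 camera calls.

### The job

Bring the next vial under the sampling needle: pull the red spring plunger straight up, swing the carousel one place anticlockwise (seen from above) and let the plunger drop fully home in the next index hole, the one in the brass bush, without going past it. Its exact place has to be felt for: never force the pin hard against the plate or the side of a hole, keep the vials standing in their pockets, leave the other things on the bench alone, and let go at the end.

Things in the scene. Friction and masses are not known exactly. Their poses are not given: they have to be found in the camera images.
- base: white round pedestal of the carousel, fixed to the bench, index plate on it 280 mm across; origin on the carousel's vertical axis at bench height, z up. In its axes the plunger starts 157.5 degrees anticlockwise from x, 115 mm from the axis. On the opposite side a post carries the sampling needle on an arm, top 188 mm above the bench.
- index_plate: index plate (origin and axes of the base). Its raised track, radius 115 mm, 30 mm wide, top 40 mm above the bench, has 8 index holes (slots 12 mm wide, 10 mm deep). The next one anticlockwise is the gap between the two brass halves (34 mm wide, 42 mm along the arc) of an adjustable bush: 45 degrees from the start hole, but up to 10 degrees (20 mm) to either side, each time different.
- carousel (a joint): angle (rad) the blue carousel (170 mm deck, 8 pockets, plunger arm 36 mm wide) has turned anticlockwise about the base's vertical axis; 0 at the start (locked), 0.785 +- 0.17 at the next hole. It drags: about 4 N sideways at the knob with the pin lifted, 10 to 15 N while pushed with the pin riding on the track. Stays where left.
- plunger (a joint): height (m) by which the spring plunger is pulled up: 0 = pin fully home in a hole, 0.010 = pin tip level with the top of the track (it rests there when let go between holes), 0.018 = stop. The spring pulls down with about 7 N at 0, 9 N at 0.010, 11 N at the stop.
- knob_centre (a point): centre (half-way up) of the red plunger knob, an upright cylinder 26 mm across, 30 mm tall, 97 mm above the bench when the plunger is home. Under it is a 24 mm steel sleeve on the blue arm, whose top is 24 mm below the knob's underside. It turns with the carousel at 115 mm radius; grip it, or push it sideways, from above.
- pin: steel pin, 10 mm diameter, flat end with 1.5 mm chamfer, rigid under the knob; origin at its tip, 30 mm above the bench when home. Let down between holes it slides on the track; within about 2 mm of a hole's middle its spring drives it in: the knob drops 10 mm, the drag vanishes and the carousel meets a hard stop after 1 to 2 mm of play. More than 30 N between pin and plate is forcing it.
- vial0_centre (a point): centre of an amber sample vial with white cap, 26 mm across and 56 mm tall, standing loose in a 22 mm deep pocket 58 mm from the carousel's axis; its top is 117 mm above the bench
- vial1_centre (a point): centre of an amber sample vial with blue cap, 26 mm across and 56 mm tall, standing loose in a 22 mm deep pocket 58 mm from the carousel's axis; its top is 117 mm above the bench
- vial2_centre (a point): centre of an amber sample vial with white cap, 26 mm across and 56 mm tall, standing loose in a 22 mm deep pocket 58 mm from the carousel's axis; its top is 117 mm above the bench
- vial3_centre (a point): centre of an amber sample vial with white cap, 26 mm across and 56 mm tall, standing loose in a 22 mm deep pocket 58 mm from the carousel's axis; its top is 117 mm above the bench
- wash_bottle: pale blue wash bottle, 68 mm across, 185 mm tall; a bystander, origin under it
- beaker: clear glass beaker, 72 mm across, 90 mm tall; a bystander, origin under it
- reagent: amber reagent bottle with blue cap, 64 mm across, 140 mm tall; a bystander, origin under it
- tube_rack: white test-tube rack 70 x 160 mm, tubes to about 93 mm; a bystander, origin under it
- tip_box: green pipette-tip box 80 x 115 x 62 mm; a bystander, origin under it
- wrench: steel spanner lying on the bench; a bystander, origin under it

How it is judged:
By the outcome, as a careful person would: the job done as asked, in the order asked, and still so for the second after the job is handed in, with the robot touching nothing.
It also fails if it takes over 58 s, if anything falls off the work surface, if the arm or the gripper's body presses on something with over 40 N, if the wrist force passes 120 N, or if a joint passes its speed limit or range.

## Working session

There is one attempt and no reset: what is moved stays moved. The work goes in short steps, Python scripts to look and compute and a tool call to move; the robot and the scene stay as the last step left them, time stands still between calls to the robot, and variables do not carry over. Pictures are saved under pics/ and viewed, at most 10 in all, crops included, and the job is handed in when it is done.

Besides the shell and the picture viewer there is one more tool, called by a JSON object that holds its "api" and its "payload", one argument or row to a line. arm_command: Moves the arm, as the interface text tells. Its arguments: {"type":"object","properties":{"commands":{"type":"array"},"newtons":{"type":"number"}},"required":["commands"]}

```bash
mkdir -p pics; cat > h.py <<'E'
import numpy as np, cv2
from workcell import bot, grab_frame, ticket
def K(f):
    h=f["image"].shape[0]; fl=h/2/np.tan(np.radians(f["vertical_fov"])/2); return fl
def proj(f,X):
    c=f["R"]@np.array(X)+f["t"]; s=c[:2]/c[2]; s=s*(1+f["k1"]*(s@s)); return s*K(f)+[f["cx"],f["cy"]]
def onplane(f,u,v,z):
    d=np.array([(u-f["cx"])/K(f),(v-f["cy"])/K(f)]); s=d.copy()
    for _ in range(20): s=d/(1+f["k1"]*(s@s))
    R=np.array(f["R"]);r=R.T@np.array([s[0],s[1],1]); o=-R.T@np.array(f["t"])
    return o+r*(z-o[2])/r[2]
def save(f,n): cv2.imwrite("pics/"+n,f["image"][:,:,::-1])
E
python3 - <<'E'
from h import *
for n in ("top","side"):
    f=grab_frame(n); save(f,n+"0.png"); print(n,-np.array(f["R"]).T@f["t"])
print(bot.observe(), bot.pinch_z)
E
```

```text
top [ 0.24851289 -0.04426558  1.54856482]
side [-0.02720934  0.75030084  1.13630932]
{'clock': 0.1, 'qpos': array([ 1.14879724,  0.5219365 , -0.03629332,  1.59991559,  0.02118871,
        1.02108721, -0.11280544]), 'qd': array([ 0.00223001, -0.00192333,  0.00073779, -0.00036484, -0.00057395,
        0.00146592, -0.00026515]), 'joint_efforts': array([ 2.40667447e-03, -9.28486276e+01,  1.98358767e+00, -3.70533049e+01,
        1.81964430e-02,  5.36043837e-03, -1.24007786e-05]), 'position': array([ 0.21521202, -0.58644734,  0.19760751]), 'tool_rot': array([-3.14063329e+00,  7.31462705e-05,  3.51746596e-01]), 'force': array([ 1.0841198 , -0.42165516, -0.32072909]), 'moment': array([-0.01660552,  0.04657765,  0.03119494]), 'finger_force': 0.0, 'grip_width': 0.08519193181474828} 0.0187
```

View pics/top0.png

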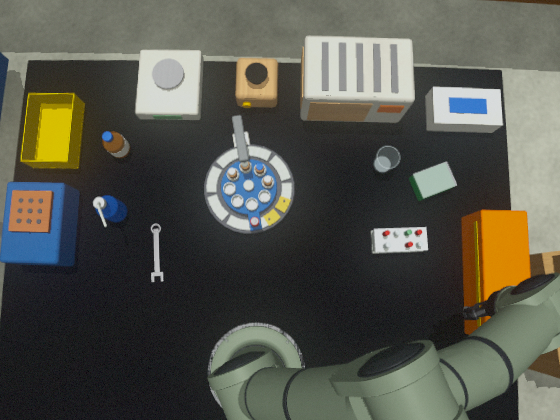

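View pics/side0.png

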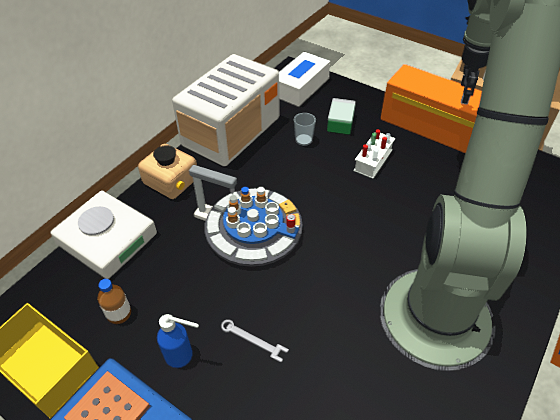

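The top view shows the carousel axis near (249,187), the red knob at about (254,221) and the brass bush at about (278,210), which is anticlockwise of the knob. The vials and the needle post (about 240,130) are on the far side. In the side view the knob is at about (291,220).

```bash
python3 - <<'E'
from h import *
for n,(u0,v0) in (("top",(195,130)),("side",(190,160))):
    f=grab_frame(n); im=f["image"]; hsv=cv2.cvtColor(im,cv2.COLOR_RGB2HSV)
    H,S,V=[hsv[...,i].astype(int) for i in range(3)]
    win=np.zeros(H.shape,bool); win[v0:v0+110,u0:u0+115]=1
    red=win&((H<6)|(H>172))&(S>130)&(V>60)
    ye=win&(H>18)&(H<32)&(S>130)&(V>120)
    blue=win&(H>100)&(H<125)&(S>120)
    for m,nm,z in ((red,"red",.097),(red,"redtop",.112),(ye,"brass",.04)):
        v,u=np.nonzero(m); print(n,nm,len(u),u.mean().round(1),v.mean().round(1),onplane(f,u.mean(),v.mean(),z).round(4))
    if n=="top":
        # base plate outline: non-dark pixels around
        g=(V>60)&win
        c,_=cv2.findContours(g.astype(np.uint8),cv2.RETR_EXTERNAL,cv2.CHAIN_APPROX_NONE); c=max(c,key=cv2.contourArea)
        print(cv2.minEnclosingCircle(c))
        v,u=np.nonzero(blue); print("blue",len(u),u.mean(),v.mean(),onplane(f,u.mean(),v.mean(),.06))
    save({"image":cv2.resize(im[v0:v0+110,u0:u0+115],None,fx=5,fy=5,interpolation=cv2.INTER_CUBIC)},n+"z.png")
E
```

```text
top red 3 256.0 224.7 [0.431  0.0064 0.097 ]
top redtop 3 256.0 224.7 [0.4291 0.0059 0.112 ]
top brass 265 277.3 210.4 [ 0.483  -0.0549  0.04  ]
((247.11402893066406, 180.76315307617188), 52.6888542175293)
blue 1158 249.5181347150259 190.11658031088083 [0.53993195 0.02998885 0.06      ]
side red 62 290.3 222.7 [0.4364 0.018  0.097 ]
side redtop 62 290.3 222.7 [0.4298 0.0285 0.112 ]
side brass 175 289.7 209.4 [ 0.491  -0.0634  0.04  ]
```

View pics/topz.png

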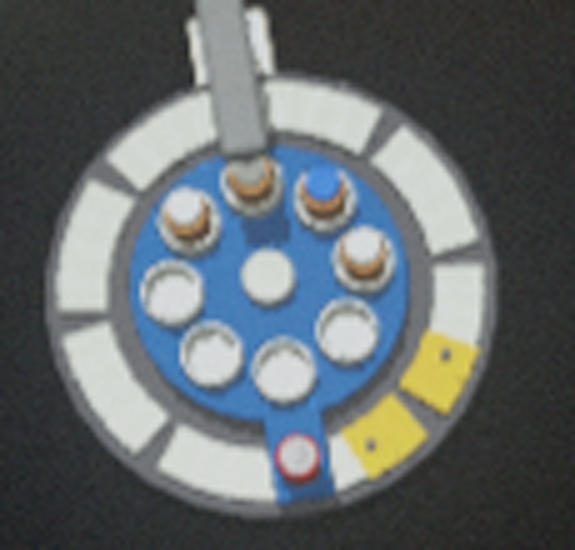

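The crop shows the knob's pale cap at about (298,455), the brass gap at about (414,400), and the plate rim spanning 47–497 by 72–517. Next I'll convert these to world positions.

```bash
python3 - <<'E'
from h import *
f=grab_frame("top")
P=lambda u,v,z: onplane(f,195+u/5-.4,130+v/5-.4,z)
from scipy.optimize import least_squares
# plate rim at height ~.03..., fit centre from extremes
rim=[(47,294),(497,294),(272,72),(272,517)]
for z in (.02,.036): print("rim",[P(*r,z).round(4) for r in rim])
print("hub", P(268,277,.07), P(268,277,.1))
k=P(298,455,.112); g=P(414,400,.04); print("knob",k,"gap",g)
sl=[P(*p,.04)[:2] for p in [(385,127),(470,257),(118,178),(72,320),(152,452)]]
r=least_squares(lambda c:[np.hypot(*(s-c))-.115 for s in sl],[.54,.02]); print("ctr slots",r.x,r.fun)
c=np.mean([P(*q,.036) for q in rim],0)[:2]
for cc in (c,r.x):
  a=[np.degrees(np.arctan2(*(p[:2]-cc)[::-1]))%360 for p in (k,g,*sl)]
  print(cc,np.round(a,1), np.hypot(*(k[:2]-cc)),np.hypot(*(g[:2]-cc)), "delta",a[1]-a[0])
s=grab_frame("side")
print(proj(s,k-[0,0,.015]), proj(s,g))
im=cv2.resize(s["image"][160:270,190:315],None,fx=5,fy=5,interpolation=cv2.INTER_CUBIC)
for q in (k,k-[0,0,.03],g,[*c,.04]):
  p=(proj(s,q)-[190,160]+.4)*5; cv2.drawMarker(im,(int(p[0]),int(p[1])),(0,255,0),0,14,1)
save({"image":im},"sidez2.png")
E
```

```text
rim [array([0.5502, 0.1731, 0.02  ]), array([ 0.5561, -0.1054,  0.02  ]), array([0.6954, 0.0379, 0.02  ]), array([0.4146, 0.0298, 0.02  ])]
rim [array([0.5471, 0.1708, 0.036 ]), array([ 0.5529, -0.1048,  0.036 ]), array([0.6907, 0.0371, 0.036 ]), array([0.4129, 0.029 , 0.036 ])]
hub [0.55350117 0.03389007 0.07      ] [0.54731297 0.03230429 0.1       ]
knob [0.44075476 0.01137578 0.112     ] gap [ 0.48550001 -0.05523572  0.04      ]
ctr slots [0.55366268 0.03422173] [0.0078397  0.00883515 0.00126836 0.0072817  0.00883301]
[0.55089132 0.03302862] [191.1 233.5 327.4 281.2  54.5  99.6 145.4] 0.11224485387068252 0.10984815775083923 delta 42.34432213859125
[0.55366268 0.03422173] [191.4 232.7 326.3 279.8  55.2 100.9 146.6] 0.11519607488576318 0.11246681937401808 delta 41.25530967631079
[290.26750848 220.48644806] [289.72037094 211.93728256]
```

View pics/sidez2.png

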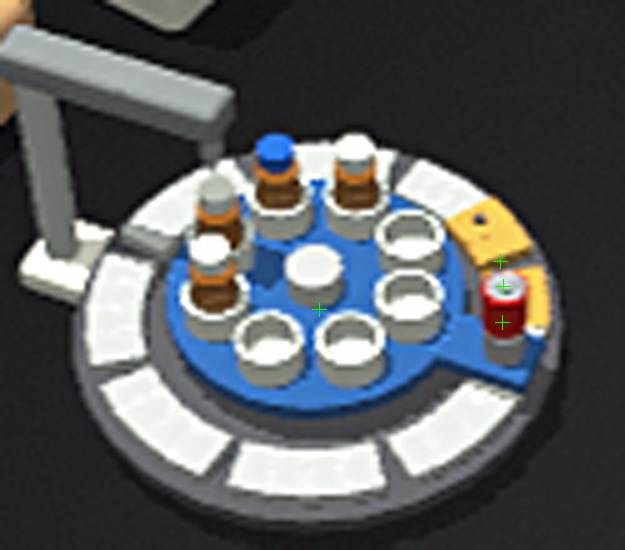

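The side view confirms it: the projected knob markers land on the red knob at about (503,286) to (503,332). My estimates are axis ≈ (0.552, 0.0335), start angle ≈ 191°, and gap ≈ 42° further on. I'll move above the knob with the fingers closing along the tangent.

{"api": "arm_command", "payload": {
  "commands": [
    [[14.5,28.6,0],0,-1],
    [[14.5,28.6,0],0,-1],
    [[14.5,28.6,0],0,-1],
    [[14.5,28.6,0],0,-1],
    [[14.5,28.6,0],0,-1],
    [[14.5,28.6,0],0,-1],
    [[14.5,28.6,0],0,-1],
    [[14.5,28.6,0],0,-1],
    [[14.5,28.6,0],0,-1],
    [[14.5,28.6,0],0,-1],
    [[8,31,0],-0.018,-1],
    [[8,31,0],-0.018,-1],
    [[8,31,0],-0.018,-1],
    [[8,31,0],-0.018,-1],
    [[8,31,0],-0.018,-1],
    [[8,31,0],-0.018,-1],
    [[8,31,0],-0.018,-1],
    [[8,31,0],-0.018,-1],
    [[8,31,0],-0.018,-1],
    [[8,31,0],-0.018,-1]
  ],
  "newtons": 50
}}

```text
clock: 2.3
position: [0.4405, 0.0105, 0.1982]
tool_rot: [3.141, -0.0, 0.171]
force: [0.1, -0.9, -0.3]
grip_width: 0.0852
finger_force: 0.0
```

{"api": "arm_command", "payload": {
  "commands": [
    [[0,0,-15],0,-1],
    [[0,0,-15],0,-1],
    [[0,0,0],0,-1],
    [[0,0,0],0,-1]
  ]
}}

```text
clock: 2.7
position: [0.4404, 0.0092, 0.1684]
tool_rot: [-3.142, 0.0, 0.172]
force: [0.5, -0.1, 1.0]
grip_width: 0.0852
finger_force: 0.0
```

```bash
python3 - <<'E'
from h import *
o=bot.observe(); print(o["position"],o["tool_rot"],o["force"])
f=grab_frame("wrist"); im=f["image"].copy()
c=[.552,.0335]
for q in ([.4405,.0115,.112],[.4855,-.0552,.04]):
  p=proj(f,q); print(p); cv2.drawMarker(im,tuple(int(x) for x in p),(0,255,0),0,14,1)
save({"image":im},"w1.png")
E
```

```text
[0.44036048 0.00921522 0.16840397] [-3.14154192e+00  2.16522451e-04  1.71636763e-01] [ 0.50170042 -0.11244157  0.96798512]
[279.22386223 214.20049342]
[365.3740466  150.79340515]
```

View pics/w1.png

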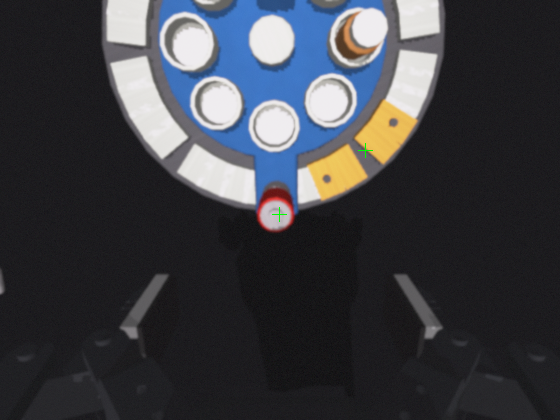

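The wrist view shows the knob cap at about (276,214), the brass halves centred near (337,174) and (387,131), and the gap at about (364,156). I'll refine with a rim fit and a brass mask.

```bash
python3 - <<'E'
from h import *
from scipy.optimize import least_squares
f=grab_frame("wrist"); im=f["image"]; hsv=cv2.cvtColor(im,cv2.COLOR_RGB2HSV)
H,S,V=[hsv[...,i].astype(int) for i in range(3)]
# white track segments: outer edge at r=.130, z=.04
w=((S<40)&(V>150)).astype(np.uint8); w[215:]=0
ye=((H>15)&(H<32)&(S>130)&(V>120)).astype(np.uint8); ye[230:]=0
pts=[]
for a in np.radians(np.arange(100,345,1.)):   # rays outside-in in world about approx centre
    for r in np.arange(.150,.100,-.0003):
        u,v=proj(f,[.552+r*np.cos(a),.0335+r*np.sin(a),.04]); i,j=int(round(v)),int(round(u))
        if 0<=i<420 and 0<=j<560 and w[i,j]:
            pts.append((.552+r*np.cos(a),.0335+r*np.sin(a)));break
pts=np.array(pts)
r=least_squares(lambda p:np.hypot(*(pts-p[:2]).T)-p[2],[.552,.0335,.13],loss="soft_l1",f_scale=.0005); c=r.x[:2]; print("centre",r.x,len(pts))
ks=least_squares(lambda p:np.hypot(*(pts-p[:2]).T)-.13,[.552,.0335],loss="soft_l1",f_scale=.0005).x; print(ks)
k=onplane(f,275.5,214,.112); print("knob",k, np.hypot(*(k[:2]-c)),"ang",np.degrees(np.arctan2(*(k[:2]-c)[::-1]))%360)
# angular profiles at z=.04, r .105-.125
A=np.arange(100,345,.2)
for nm,m in(("brass",ye),("white",w)):
  row=[]
  for a in np.radians(A):
    s=0;n=0
    for rr in np.arange(.107,.124,.002):
      u,v=proj(f,[c[0]+rr*np.cos(a),c[1]+rr*np.sin(a),.04]); i,j=int(round(v)),int(round(u))
      if 0<=i<420 and 0<=j<560: s+=m[i,j];n+=1
    row.append(s/n if n else 0)
  e=np.array(row)>.5; print(nm,[(round(A[i+1],1),int(e[i+1])) for i in np.nonzero(np.diff(e.astype(int)))[0]])
E
```

```text
centre [0.55226731 0.03635316 0.13060727] 136
[0.55145343 0.03611311]
knob [0.44040579 0.0140005  0.112     ] 0.11407296629352065 ang 191.30025667143974
brass [(np.float64(208.4), 1), (np.float64(228.8), 0), (np.float64(234.6), 1), (np.float64(255.4), 0)]
white [(np.float64(103.6), 1), (np.float64(143.2), 0), (np.float64(148.6), 1), (np.float64(181.6), 0), (np.float64(200.6), 1), (np.float64(207.6), 0), (np.float64(256.0), 1), (np.float64(278.8), 0), (np.float64(284.4), 1), (np.float64(298.8), 0)]
```

The refined gap is about 40.4° from the start (start 191.3°, gap 231.7°). Now I'll descend and grip.

{"api": "arm_command", "payload": {
  "commands": [
    [[0,3.3,-11],0.025,-1],
    [[0,0,-11],0,-1],
    [[0,0,-11],0,-1],
    [[0,0,-11],0,-1],
    [[0,0,-11],0,-1],
    [[0,0,-11],0,-1],
    [[0,0,-11],0,-1],
    [[0,0,-11],0,-1],
    [[0,0,0],0,0.2],
    [[0,0,0],0,0.2],
    [[0,0,0],0,0.2],
    [[0,0,0],0,0.2]
  ],
  "newtons": 20
}}

```text
clock: 4.0
position: [0.4407, 0.0126, 0.0805]
tool_rot: [3.141, -0.001, 0.197]
force: [-0.4, 0.1, 0.6]
grip_width: 0.0342
finger_force: 0.0
```

```bash
python3 - <<'E'
from h import *
o=bot.observe(); print(o["clock"],o["position"],o["tool_rot"],o["force"])
f=grab_frame("wrist"); save(f,"w2.png")
E
```

```text
4.0 [0.44065688 0.01256394 0.08051669] [ 3.14146260e+00 -8.66612281e-04  1.96658109e-01] [-0.42817601  0.09468332  0.5718484 ]
```

View pics/w2.png

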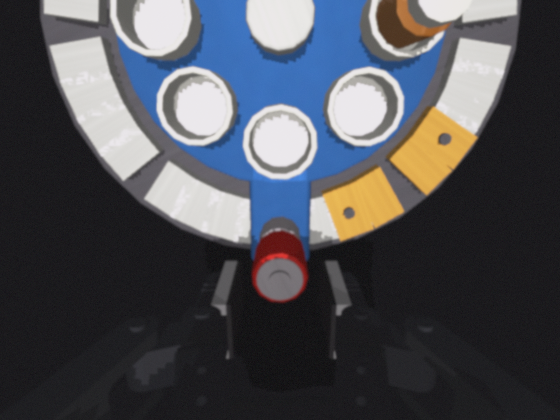

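The knob cap at (279,279) is centred between the fingertips at (226) and (337). I'll grip it now.

{"api": "arm_command", "payload": {
  "commands": [
    [[0,0,0],0,1],
    [[0,0,0],0,1],
    [[0,0,0],0,1],
    [[0,0,0],0,1],
    [[0,0,0],0,1]
  ],
  "newtons": 50
}}

```text
clock: 4.55
position: [0.4403, 0.0126, 0.0801]
tool_rot: [-3.142, 0.0, 0.197]
force: [-0.2, -0.1, -0.6]
grip_width: 0.0003
finger_force: 0.0
```

```bash
python3 - <<'E'
from h import *
o=bot.observe(); print(o["position"],o["force"],o["moment"])
f=grab_frame("wrist"); hsv=cv2.cvtColor(f["image"],cv2.COLOR_RGB2HSV)
print(onplane(f,279,279,.112), "tcp",proj(f,o["position"]+[0,0,.0187]))
E
```

```text
[0.44031693 0.01258788 0.08007835] [-0.19603882 -0.14793774 -0.5879045 ] [0.01518149 0.00947434 0.02962434]
[0.43917003 0.01429515 0.112     ] tcp [283.00736589 264.29369425]
```

The fingers shut on nothing, so I need to look.

```bash
python3 - <<'E'
from h import *
f=grab_frame("wrist"); save(f,"w3.png")
s=grab_frame("side"); im=cv2.resize(s["image"][150:260,220:330],None,fx=5,fy=5,interpolation=cv2.INTER_CUBIC)
a=f["image"]; b=cv2.resize(im,(420,420)); save({"image":cv2.resize(np.hstack([a[:, 100:460],b]),(780,420))},"w3.png")
E
```

```text
(no output)
```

View pics/w3.png

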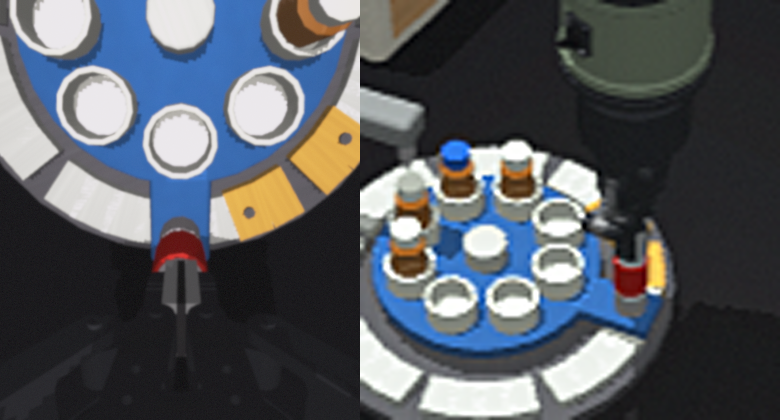

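```bash
python3 - <<'E'
from h import *
o=bot.observe(); p=o["position"]
f=grab_frame("wrist"); s=grab_frame("side"); t=grab_frame("top")
R=np.array(f["R"]); print("cam",-R.T@f["t"],"axis",R[2],"f",K(f))
for q in (p,p+[0,0,.0187],p+[0,0,.05],[.4403,.0126,.112],[.4403,.0126,.082]):
  print(np.round(q,4),"depth",(R@q+f["t"])[2].round(4),"w",proj(f,q).round(1),"s",proj(s,q).round(1),"in crop", ((proj(s,q)-[220,150])*[3.82,3.82]+[360,0]).round())
E
```

```text
cam [0.51764824 0.02907651 0.25671415] axis [-0.299289   -0.05945146 -0.95230857] f 356.60325127880935
[0.4403 0.0126 0.0801] depth 0.1923 w [282.8 248.6] s [290.1 224.8] in crop [628. 286.]
[0.4403 0.0126 0.0988] depth 0.1745 w [283.  264.3] s [290.2 220.4] in crop [628. 269.]
[0.4403 0.0126 0.1301] depth 0.1447 w [283.4 299.1] s [290.3 212.8] in crop [629. 240.]
[0.4403 0.0126 0.112 ] depth 0.1619 w [283.1 277.5] s [290.2 217.2] in crop [628. 257.]
[0.4403 0.0126 0.082 ] depth 0.1905 w [282.8 250.1] s [290.1 224.4] in crop [628. 284.]
```

```bash
python3 - <<'E'
from h import *
f=grab_frame("wrist"); old=cv2.imread("pics/w2.png")[:,:,::-1]
for im in (f["image"],old):
  hsv=cv2.cvtColor(np.ascontiguousarray(im),cv2.COLOR_RGB2HSV)
  for v in range(222,316,3):
    print(v,"".join("R" if ((h<8 or h>170) and s>120 and vv>40) else "B" if (100<h<128 and s>110 and vv>60) else " " if vv<45 else "." if vv<90 else "o" if vv<150 else "W" for h,s,vv in hsv[v,215:350:2].tolist()))
s=grab_frame("side")["image"]; hsv=cv2.cvtColor(s,cv2.COLOR_RGB2HSV)
for v in range(200,236):
    print(v,"".join("R" if ((h<8 or h>170) and ss>120 and vv>40) else "B" if (100<h<128 and ss>110 and vv>60) else " " if vv<45 else "." if vv<90 else "o" if vv<150 else "W" for h,ss,vv in hsv[v,275:310].tolist()))
E
```

```text
222 WWWWWWWWWWWWWWWWWWWBBBBBBBo.....oo.....oBBBBBBBWWWWWWWWWWWWWWWWWWWWW
225 WWWWWWWWWWWWWWWWWWoBBBBBB....oo.o.o..o..oBBBBBBWWWWWWWWWWWWWWWWWWWWW
228 WWWWWWWWWWWWWWWWWWWBBBBBo...oooWWoooo....oBBBBBWWWWWWWWWWWWWWWWWWWWW
231 WWWWWWWWWWWWWWWWWWWBBBBo.ooooooooRRoooooo.BBBBBWWWWWWWWWWWWWWWWWWWWW
234 WWWWWWWWWWWWWWWWWWWBBBBooooRRRRRRRRRRRRoo.oBBBBoWWWWWWWWWWWWWWWWWWWW
237 oooWWWWWWWWWWWWWWWWBBBBooRRRRRRRRRRRRRRRRo.BBBBooWWWWWWWWWWWWWWWWWWW
240 .oooooooWWWWWWWWWWoBBBoRRRRRRRRRRRRRRRRRRRRoBBBooooooooooooo.ooWWo..
243   ...........oooooBBBB.RRRRRRRRRRRRRRRRRRRR.BBBooooo..........      
246          .........BBB.RRRRRRRRRRRRRRRRRRRRRRoBB.........            
249                   BB.RRRRRRRRRRRRRRRRRRRRRRR.BBB...                 
252                   BB.RRRRRRRRRRRRRRRRRRRRRRRRoBB                    
255                   BB.RRRRRRRRRRRRRRRRRRRRRRRR.BB                    
258                   ..RRRRRRRRRRooooRRRRRRRRRRR.B.                    
261                    RRRRRRRooo...  ......oRRRRR                      
264                    RRRRRooooo...   ......RRRRRR                     
267  
[... 4302 characters left out ...]
BB.ooRWWo...ooWWWWWo.        
219 WoWWBBBB.oooRooWWooRWWWWWoo        
220 WWWWBBBB.oooRRRRRRRRWWWWWoo        
221 WWWBBBBB.oooRRRRRRRRWWWWWoo        
222 WWooBBBB.oooRRRRRRRRWWWWWoo.       
223 ooooBBBBBBBoRRRRRRRRWWWWWoo.       
224 ooooBBBBBBBoRRRRRRRRWWWWWoo.       
225 oooBBBBBBBBBRRRRRRRRWWWWWoo.       
226 oooBBBBBBBBWoRRRRRRRWWWWooo.       
227 oBBBBBBBBBBBooRRRoooBBBo.oo        
228 BBBBBBBBBBBBoooWWoooBBBB...        
229 BBBBBBBBBBBBo.ooooo.BBBB...        
230 BBBBBBBBBBBBooooooooBBBB...        
231 BBBBBBBBBBBBooooooooBBB....        
232 BBBBBBBBBBBBBooooooBBBB....        
233 BBBBBBBBBBBBBBBBBBBBBB.....        
234 B.....BBBBBBBBBBBBBBBB....         
235 B.........BBBBBBBBBBB.....
```

The colour maps and projections put the shut fingertips just above the knob cap, at z ≈ 0.115. They really sit about 35 mm higher than the reported TCP of 0.080. I'll open, lower in small steps and watch the force.

{"api": "arm_command", "payload": {
  "commands": [
    [[0,0,0],0,0],
    [[0,0,0],0,0],
    [[0,0,0],0,0],
    [[0,0,0],0,0],
    [[0,0,-3],0,0],
    [[0,0,-3],0,0],
    [[0,0,-3],0,0],
    [[0,0,-3],0,0],
    [[0,0,-3],0,0],
    [[0,0,0],0,0]
  ],
  "newtons": 20
}}

```text
clock: 5.95
position: [0.4401, 0.0126, 0.0647]
tool_rot: [-3.141, 0.001, 0.197]
force: [-0.2, -1.3, 0.3]
grip_width: 0.0428
finger_force: 0.0
```

```bash
python3 - <<'E'
from h import *
o=bot.observe(); print(o["position"],o["force"])
s=grab_frame("side"); im=s["image"]; w=grab_frame("wrist")["image"]
a=cv2.resize(im[185:245,260:320],(420,420),interpolation=cv2.INTER_CUBIC)
save({"image":np.hstack([w[:,100:460],a])},"w4.png")
E
```

```text
[0.44010629 0.01258742 0.06466675] [-0.22927992 -1.34077948  0.32338681]
```

View pics/w4.png

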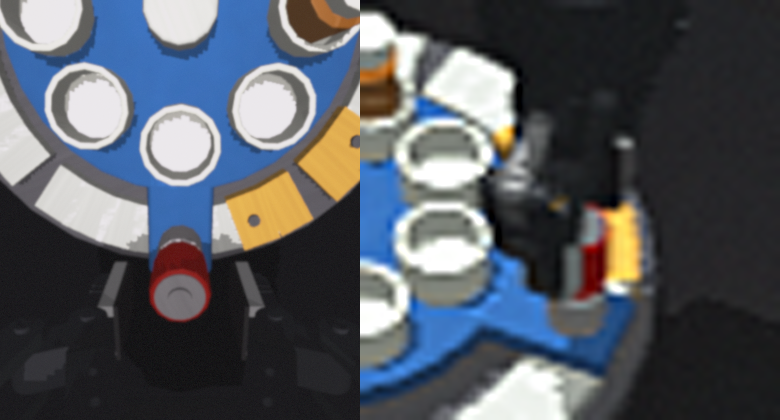

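In the side crop the near finger now stands beside the knob, with its tip near the knob's underside. In the wrist crop the cap at (180,298) is centred between the fingers. I'll close again.

{"api": "arm_command", "payload": {
  "commands": [
    [[0,0,0],0,1],
    [[0,0,0],0,1],
    [[0,0,0],0,1],
    [[0,0,0],0,1]
  ],
  "newtons": 40
}}

```text
clock: 6.45
position: [0.4404, 0.0126, 0.0654]
tool_rot: [3.142, -0.0, 0.197]
force: [-1.8, 0.1, 5.8]
grip_width: 0.024
finger_force: 38.9
```

Grip width is 24 mm with 39 N. I'll lift gently to see whether the plunger follows at about 7–9 N.

{"api": "arm_command", "payload": {
  "commands": [
    [[0,0,1],0,1],
    [[0,0,1],0,1],
    [[0,0,1],0,1],
    [[0,0,0],0,1]
  ]
}}

```text
clock: 6.85
position: [0.4404, 0.0126, 0.0681]
tool_rot: [-3.142, -0.0, 0.197]
force: [1.5, 1.3, -8.0]
grip_width: 0.0243
finger_force: 39.6
```

{"api": "arm_command", "payload": {
  "commands": [
    [[0,0,2],0,1],
    [[0,0,2],0,1],
    [[0,0,2],0,1],
    [[0,0,2],0,1],
    [[0,0,2],0,1],
    [[0,0,0],0,1]
  ]
}}

```text
clock: 7.45
position: [0.4404, 0.0126, 0.0783]
tool_rot: [3.142, -0.0, 0.197]
force: [3.7, 0.8, -10.4]
grip_width: 0.0239
finger_force: 39.7
```

```bash
python3 - <<'E'
from h import *
f=grab_frame("wrist"); im=f["image"]; hsv=cv2.cvtColor(im,cv2.COLOR_RGB2HSV)
for v in range(222,330,4):
    print(v,"".join("R" if ((h<8 or h>170) and s>120 and vv>40) else "B" if (100<h<128 and s>110 and vv>60) else " " if vv<45 else "." if vv<90 else "o" if vv<150 else "W" for h,s,vv in hsv[v,215:350:2].tolist()))
s=grab_frame("side")["image"]; hsv=cv2.cvtColor(s,cv2.COLOR_RGB2HSV)
for v in range(205,236):
    print(v,"".join("R" if ((h<8 or h>170) and ss>120 and vv>40) else "B" if (100<h<128 and ss>110 and vv>60) else " " if vv<45 else "." if vv<90 else "o" if vv<150 else "W" for h,ss,vv in hsv[v,275:310].tolist()))
E
```

```text
222 WWWWWWWWWWWWWWWWWWWBBBBBBBBo..o..oo....oBBBBBBBBWWWWWWWWWWWWWWWWWWWW
226 WWWWWWWWWWWWWWWWWWWBBBBBBo.......ooo.....oBBBBBBWWWWWWWWWWWWWWWWWWWW
230 WWWWWWWWWWWWWWWWWWWBBBBBo..oooWWWWWWWooo..oBBBBBWWWWWWWWWWWWWWWWWWWW
234 WWWWWWWWWWWWWWWWWWWBBBBo.oWWWWWWWWWooWWWWo.BBBBBoWWWWWWWWWWWWWWWWWWW
238 ooWWWWWWWWWWWWWWWooBBBBoWWWoooooooooooWWWWooBBBBooWWWWWWWWWWWWWWWWWW
242 ........oooWWWWWWooBBBooWWooooooRRRoooooooooBBBBooooooooo......oo.. 
246       .............BBBooooRRRRRRRRRRRRRRRoooBBBB...........         
250                   BBBBooRRRRRRRRRRRRRRRRRRRooBBB...                 
254                   .BBoRRRRRRRRRRRRRRRRRRRRRRRoBB.                   
258                   .BoRRRRRRRRRRRRRRRRRRRRRRRR.BB                    
262            .oooo..  RRRRRRRRRRRRRRRRRRRRRRRRRR.  ..oooo.            
266           ..oooo.  RRRRRRRRRRRRRRRRRRRRRRRRRRRR  ..oooo.            
270           .ooooo.  RRRRRRRRRRRRRRRRRRRRRRRRRRRR   ....oo.           
274          ..oooo..  RRRRRRRRRRRoooooooRRRRRRRRRRR  .......           
278          .ooooo.   RRRRRRoooooooooooooooooRRRRRR   .......          
282  
[... 1401 characters left out ...]
BBo.     .o.RRoWWWWo.        
219 WoWWBBBB..     .o.RRWWWWWoo        
220 WWWWBBBB...    .ooRRWWWWWoo        
221 WWWWBBBB..o.   .ooRRWWWWWoo        
222 WWooBBBBBoooRRR.oRRRWWWWWoo.       
223 ooooBBBBBBBWoRRRRRRWWWWWWoo.       
224 ooooBBBBBBBWWWoRRooWWWWWWoo.       
225 oooBBBBBBBBWWoooooooWWWWWoo.       
226 oooBBBBBBBBWWoooooooWWWWo..        
227 WBBBBBBBBBBBoWooooooBBBo...        
228 BBBBBBBBBBBBooooooo.BBBBo..        
229 BBBBBBBBBBBBoo...oooBBBB...        
230 BBBBBBBBBBBBooooooooBBBB...        
231 BBBBBBBBBBBBooooooooBBB....        
232 BBBBBBBBBBBBBBooooBBBBB....        
233 BBBBBBBBBBBBBBBBBBBBBB.....        
234 B......BBBBBBBBBBBBBBB....         
235 ........ooBBBBBBBBBBB.....
```

The knob rose about 13 mm with the tool at 10 N, so the plunger is up and clear. Next I'll work out the arc increments.

```bash
python3 - <<'E'
import numpy as np
a0=np.radians(191.3); k=np.array([.4404,.0126]); c=k-.115*np.array([np.cos(a0),np.sin(a0)]); print(c)
th=np.r_[0,np.arange(2,37,2.)]
p=c+.115*np.c_[np.cos(a0+np.radians(th)),np.sin(a0+np.radians(th))]
print(np.round(np.diff(p,axis=0)*1e3,1).tolist(), p[-1])
th=np.arange(36,46.1,.5);p=c+.115*np.c_[np.cos(a0+np.radians(th)),np.sin(a0+np.radians(th))]
print(np.round(np.diff(p,axis=0)*1e3,2).tolist())
E
```

```text
[0.55317069 0.03513381]
[[0.9, -3.9], [1.0, -3.9], [1.1, -3.9], [1.3, -3.8], [1.4, -3.8], [1.5, -3.7], [1.7, -3.7], [1.8, -3.6], [1.9, -3.5], [2.0, -3.5], [2.1, -3.4], [2.3, -3.3], [2.4, -3.2], [2.5, -3.2], [2.6, -3.1], [2.7, -3.0], [2.8, -2.9], [2.9, -2.8]] [ 0.47518232 -0.04938137]
[[0.74, -0.68], [0.75, -0.67], [0.75, -0.66], [0.76, -0.66], [0.76, -0.65], [0.77, -0.64], [0.77, -0.64], [0.78, -0.63], [0.79, -0.62], [0.79, -0.62], [0.8, -0.61], [0.8, -0.6], [0.81, -0.6], [0.81, -0.59], [0.82, -0.58], [0.82, -0.57], [0.83, -0.57], [0.83, -0.56], [0.84, -0.55], [0.84, -0.55]]
```

{"api": "arm_command", "payload": {
  "commands": [
    [[0,0,1],0,1],
    [[0.9,-3.9,0],0.035,1],
    [[1.0,-3.9,0],0.035,1],
    [[0,0,0],0,1]
  ]
}}

```text
clock: 7.95
position: [0.4423, 0.0046, 0.079]
tool_rot: [-3.141, 0.0, 0.268]
force: [4.8, 1.0, -11.3]
grip_width: 0.024
finger_force: 39.9
```

{"api": "arm_command", "payload": {
  "commands": [
    [[1.1,-3.9,0],0.035,1],
    [[1.3,-3.8,0],0.035,1],
    [[1.4,-3.8,0],0.035,1],
    [[1.5,-3.7,0],0.035,1],
    [[1.7,-3.7,0],0.035,1],
    [[1.8,-3.6,0],0.035,1],
    [[1.9,-3.5,0],0.035,1],
    [[2.0,-3.5,0],0.035,1],
    [[2.1,-3.4,0],0.035,1],
    [[2.3,-3.3,0],0.035,1],
    [[2.4,-3.2,0],0.035,1],
    [[2.5,-3.2,0],0.035,1],
    [[2.6,-3.1,0],0.035,1],
    [[2.7,-3.0,0],0.035,1],
    [[0,0,0],0,1],
    [[0,0,0],0,1]
  ]
}}

```text
clock: 9.55
position: [0.4696, -0.0435, 0.079]
tool_rot: [-3.141, -0.0, 0.756]
force: [4.7, 4.1, -11.4]
grip_width: 0.0241
finger_force: 40.0
```

```bash
python3 - <<'E'
from h import *
o=bot.observe(); print(o["position"],o["tool_rot"],o["force"])
w=grab_frame("wrist")["image"]; s=grab_frame("side")["image"]
save({"image":np.hstack([w[:,100:460],cv2.resize(s[165:245,240:320],(420,420),interpolation=cv2.INTER_CUBIC)])},"w5.png")
E
```

```text
[ 0.46964389 -0.04351721  0.07901537] [-3.14129307e+00 -3.99228416e-04  7.56477933e-01] [  4.72348024   4.07644607 -11.38615274]
```

View pics/w5.png

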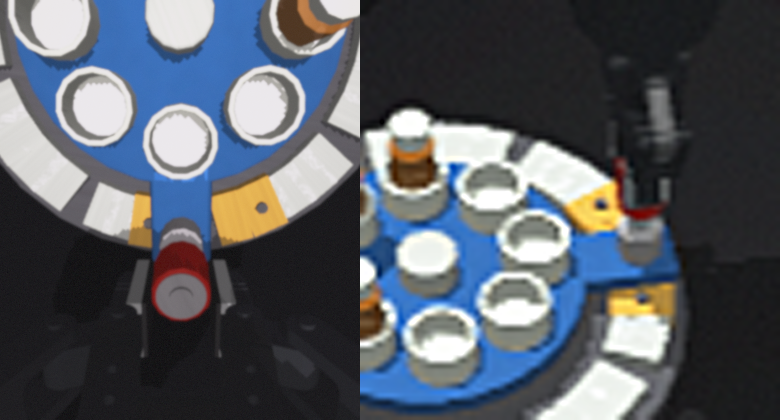

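The plunger is held up with the arm over the bush, one brass half on each side, and θ is about 32°. From here I'll measure the outer ends of the bush again.

```bash
python3 - <<'E'
from h import *
f=grab_frame("wrist"); im=f["image"]; hsv=cv2.cvtColor(im,cv2.COLOR_RGB2HSV)
H,S,V=[hsv[...,i].astype(int) for i in range(3)]
ye=((H>15)&(H<32)&(S>130)&(V>100))
A=np.arange(195,265,.2)
for c in ([.5532,.0351],[.5523,.0364]):
  row=[]
  for a in np.radians(A):
    z=[]
    for rr in np.arange(.107,.124,.002):
      u,v=proj(f,[c[0]+rr*np.cos(a),c[1]+rr*np.sin(a),.04]); z.append(ye[int(round(v)),int(round(u))])
    row.append(np.mean(z))
  e=np.array(row)>.5; print([(round(A[i+1],1),int(e[i+1])) for i in np.nonzero(np.diff(e.astype(int)))[0]])
E
```

```text
[(np.float64(207.4), 1), (np.float64(212.4), 0), (np.float64(234.0), 1), (np.float64(255.0), 0)]
[(np.float64(208.2), 1), (np.float64(213.2), 0), (np.float64(234.8), 1), (np.float64(255.6), 0)]
```

Gap centre is at θ ≈ 40.2 ± 0.8°. I'll advance to 36°, ease the pin down onto the track, and let go to a loose straddle.

{"api": "arm_command", "payload": {
  "commands": [
    [[2.8,-2.9,0],0.035,1],
    [[2.9,-2.8,0],0.035,1],
    [[0,0,0],0,1],
    [[0,0,-1],0,1],
    [[0,0,-1],0,1],
    [[0,0,-1],0,1],
    [[0,0,0],0,1]
  ]
}}

```text
clock: 10.4
position: [0.4753, -0.0491, 0.076]
tool_rot: [-3.141, -0.0, 0.827]
force: [4.4, 5.3, -9.9]
grip_width: 0.0239
finger_force: 40.1
```

{"api": "arm_command", "payload": {
  "commands": [
    [[0,0,0],0,0.2],
    [[0,0,0],0,0.2],
    [[0,0,0],0,0.2],
    [[0,0,-2],0,0.2],
    [[0,0,-2],0,0.2],
    [[0,0,-2],0,0.2],
    [[0,0,0],0,0.2]
  ]
}}

```text
clock: 11.1
position: [0.475, -0.0496, 0.0698]
tool_rot: [-3.141, 0.0, 0.827]
force: [-0.6, -0.9, 0.4]
grip_width: 0.0345
finger_force: 0.0
```

```bash
cat >> h.py <<'E'
def look():
    o=bot.observe(); f=grab_frame("wrist"); hsv=cv2.cvtColor(f["image"],cv2.COLOR_RGB2HSV)
    H,S,V=[hsv[...,i].astype(int) for i in range(3)]
    m=((H<8)|(H>170))&(S>120)&(V>40); m[:225]=0; m[340:]=0; m[:,:230]=0; m[:,335:]=0
    v,u=np.nonzero(m); print(np.round(o["clock"],2),"tcp",o["position"].round(4),"yaw",o["tool_rot"][2].round(3),"F",o["force"].round(1),"red u",u.min(),u.max(),"v",v.min(),v.max())
    # knob lower edge of red (cap rim nearest camera bottom) -> cap height, assuming r=115 on known axis
    ub=.5*(u.min()+u.max()); best=None
    for h in np.arange(-.004,.022,.0005):
        for th in np.radians(np.arange(26,50,.25)):
            a=np.radians(191.3)+th; q=np.array([.5532+.115*np.cos(a),.0351+.115*np.sin(a)])
            P=[proj(f,[q[0]+.013*np.cos(b),q[1]+.013*np.sin(b),.112+h]) for b in np.arange(0,6.3,.4)]
            P=np.array(P); e=abs(P[:,1].max()-v.max())+abs(P[:,0].max()-u.max())+abs(P[:,0].min()-u.min())
            if best is None or e<best[0]: best=(e,h,np.degrees(th))
    print("fit err,h,theta",np.round(best,4))
E
python3 -c "
from h import *
look()"
```

```text
11.1 tcp [ 0.475  -0.0496  0.0698] yaw 0.827 F [-0.6 -0.9  0.4] red u 248 313 v 245 328
fit err,h,theta [1.0435e+00 9.0000e-03 3.5750e+01]
```

The pin rests on the track at h ≈ 9–10 mm and θ ≈ 35.8°. Now I'll push along the arc in 1 mm rows.

{"api": "arm_command", "payload": {
  "commands": [
    [[0.74,-0.68,0],0.009,0.2],
    [[0.75,-0.67,0],0.009,0.2],
    [[0.75,-0.66,0],0.009,0.2],
    [[0.76,-0.66,0],0.009,0.2],
    [[0.76,-0.65,0],0.009,0.2],
    [[0.77,-0.64,0],0.009,0.2],
    [[0,0,0],0,0.2]
  ]
}}

```text
clock: 11.85
position: [0.4791, -0.0528, 0.07]
tool_rot: [-3.14, 0.0, 0.882]
force: [-5.2, 6.6, 2.7]
grip_width: 0.0342
finger_force: 3.9
```

Contact at about 8 N. I'll continue in half-millimetre rows.

{"api": "arm_command", "payload": {
  "commands": [
    [[0.38,-0.32,0],0.004,0.2],
    [[0.38,-0.32,0],0.004,0.2],
    [[0.38,-0.32,0],0.004,0.2],
    [[0.38,-0.32,0],0.004,0.2]
  ]
}}

```text
clock: 12.25
position: [0.4805, -0.054, 0.0699]
tool_rot: [-3.14, 0.0, 0.898]
force: [-5.6, 7.1, 1.1]
grip_width: 0.0343
finger_force: 4.4
```

```bash
python3 -c "
from h import *
look()"
```

```text
12.25 tcp [ 0.4805 -0.054   0.0699] yaw 0.898 F [-5.6  7.1  1.1] red u 238 302 v 245 328
fit err,h,theta [7.316e-01 8.500e-03 3.725e+01]
```

{"api": "arm_command", "payload": {
  "commands": [
    [[0.38,-0.32,0],0.004,0.2],
    [[0.38,-0.32,0],0.004,0.2],
    [[0.38,-0.32,0],0.004,0.2],
    [[0.39,-0.32,0],0.004,0.2]
  ]
}}

```text
clock: 12.7
position: [0.482, -0.0555, 0.0697]
tool_rot: [-3.14, 0.0, 0.914]
force: [-4.6, 4.3, -4.6]
grip_width: 0.0341
finger_force: 2.9
```

{"api": "arm_command", "payload": {
  "commands": [
    [[0.39,-0.31,0],0.004,0.2],
    [[0.39,-0.31,0],0.004,0.2]
  ]
}}

```text
clock: 12.9
position: [0.4836, -0.0568, 0.0701]
tool_rot: [-3.141, 0.0, 0.921]
force: [-2.4, 2.6, -1.5]
grip_width: 0.0342
finger_force: 1.7
```

{"api": "arm_command", "payload": {
  "commands": [
    [[0.39,-0.31,0],0.004,0.2],
    [[0.39,-0.31,0],0.004,0.2]
  ]
}}

```text
clock: 13.1
position: [0.4842, -0.0573, 0.0701]
tool_rot: [-3.141, 0.0, 0.929]
force: [-2.2, 2.8, -0.8]
grip_width: 0.0343
finger_force: 1.7
```

The sideways force fell to about 3.5 N, with a brief downward tug. I'll check the knob height.

```bash
python3 -c "
from h import *
look()"
```

```text
13.1 tcp [ 0.4842 -0.0573  0.0701] yaw 0.929 F [-2.2  2.8 -0.8] red u 240 301 v 237 314
fit err,h,theta [ 1.2857e+00 -1.0000e-03  3.9750e+01]
```

The knob has dropped 10 mm (h ≈ 0) at θ ≈ 40°. I'll back off, open and withdraw straight up.

{"api": "arm_command", "payload": {
  "commands": [
    [[-1,0.8,0],0,0.2],
    [[-1,0.8,0],0,0.2],
    [[-1,0.8,0],0,0.2],
    [[0,0,0],0,-0.3],
    [[0,0,0],0,-0.3],
    [[0,0,0],0,-0.3],
    [[0,0,5],0,-0.3],
    [[0,0,10],0,-0.3],
    [[0,0,15],0,-0.3],
    [[0,0,20],0,-0.3],
    [[0,0,20],0,-0.3],
    [[0,0,20],0,-0.3],
    [[0,0,20],0,-0.3],
    [[0,0,20],0,-0.3],
    [[0,0,0],0,-0.3],
    [[0,0,0],0,-0.3]
  ]
}}

```text
clock: 14.75
position: [0.4815, -0.0551, 0.2007]
tool_rot: [3.141, -0.0, 0.929]
force: [0.1, -0.5, 0.2]
grip_width: 0.0553
finger_force: 0.0
```

```bash
python3 - <<'E'
from h import *
w=grab_frame("wrist"); s=grab_frame("side")["image"]
for h in (0,.01):
  a=np.radians(191.3+40); print(proj(w,[.5532+.115*np.cos(a),.0351+.115*np.sin(a),.112+h]))
save({"image":np.hstack([w["image"][:,100:460],cv2.resize(s[165:245,240:320],(420,420),interpolation=cv2.INTER_CUBIC)])},"w6.png")
E
```

```text
[280.48938059 201.99532803]
[280.49465368 205.81257995]
```

View pics/w6.png

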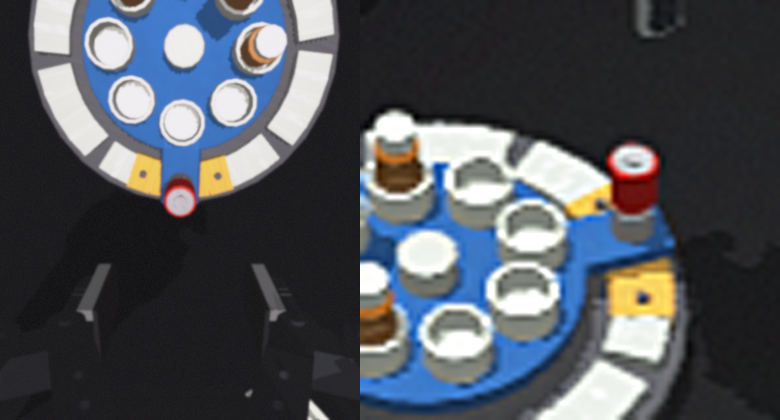

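The arm sits symmetrically between the brass halves. The knob cap at (280,200) matches the fully-home height, the vials are standing and the gripper is clear.

```bash
python3 -c "
from workcell import ticket
print(ticket.job_done())"
```

```text
the job is handed in; nothing more can be done
None
```

The carousel is one place on anticlockwise, about 40° round, with the plunger dropped home in the brass-bush hole, the vials in view standing, the gripper clear, and the job handed in at about 15 s (the verdict was not shown).

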